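# Tip the blue beaker to show its practice tooth

## Task

Take the blue beaker off its mat and, over the square steel plate, tip it about 40 degrees from upright so that the trainer can look inside at the practice tooth; hold it like that for a good second. Then stand it upright again inside the marked ring of the mat that it came from, with the tooth block still inside, and let go. Do not tip it much further, and leave the white and orange beakers where they are.

Things in the scene. Friction and masses are not known exactly. Their poses are not given: they have to be found in the camera images.
- blue_beaker: Blue open plastic beaker, straight round cylinder, outer diameter 58 mm, height 80 mm, wall 3 mm, floor 5 mm, about 90 g. Origin at the centre of its underside, z axis up through the mouth. It stands upright on one of the three ringed places of the mat; the white and orange beakers, of the same shape, stand on the other two, 125 mm from centre to centre.
- blue_mid (a point): Centre of the blue beaker at half height, 40 mm above its underside.
- white_beaker: White beaker of the same size, empty; a bystander. Origin at the centre of its underside.
- orange_beaker: Orange beaker of the same size, empty; a bystander. Origin at the centre of its underside.
- tooth_block: Small loose practice tooth lying free inside the blue beaker: pink base 15 x 15 x 16 mm with an ivory stub on top, 24 mm tall in all, 12 g. Origin at the centre of the base's underside. It may slide or topple inside the beaker when that is tipped, which is all right.
- mat: Lilac mat fixed to the table, 100 mm (its x) by 380 mm (its y), 4 mm thick, with three white rings (80 mm across, flat marks) centred at its y = -125, 0 and +125 mm, where the beakers stand. Origin at the centre of its underside, on the table.
- plate: Square steel plate fixed to the table, 200 x 200 mm, 6 mm thick, empty. Origin at the centre of its underside, on the table. A yellow sharps bin with a white lid (130 mm square, 175 mm high, fixed) stands beyond it at the far right, at least 130 mm from its edge; a low blue box stands beyond the mat, away from the robot.
Mind the look-alikes: they are no part of the job. There is more than one size of the blue_beaker; the one meant has the size given above.

How it is judged:
By the outcome, as a careful person would: the job done as asked, in the order asked, and still so for the second after the job is handed in, with the robot touching nothing.
It also fails if it takes over 54 s, if anything falls off the work surface, if the arm or the gripper's body presses on something with over 40 N, if the wrist force passes 120 N, or if a joint passes its speed limit or range.

## Robot

A 7-joint arm with a two-finger parallel gripper is mounted at the origin on the work surface. World frame = base frame: x ahead of the robot, y to its left, z up, the work surface at z = 0. Lengths are in m, angles in rad, forces in N, time in s.
With the tool pointing down it reaches from about 0.4 to 0.85 m from the base axis. Payload 4.5 kg.
Tool frame: the origin (TCP) lies at the very end of the fingers, on their centre line; the grasp point (between the pads) lies 19 mm behind it; z points along the fingers, x is the direction in which the jaws open and shut, and the axes are right-handed (so a half turn about z gives the same grasp; the last joint's range is limited). The gripper opens to 88 mm and grips with 3 to 60 N. Pads are 18 mm wide; open, the fingers measure 123 mm over their backs; the gripper's body (75 mm by 187 mm) begins 45 mm behind the grasp point.
Start: joints at [1.2, 0.689, -0.195, 1.565, 0.157, 0.902, -0.215], TCP at [0.246, -0.575, 0.239] pointing down, gripper open.
Joint ranges: [-3.01, 3.01], [-0.46, 2.08], [-1.47, 1.51], [0.13, 2.56], [-1, 4.14], [0.04, 2.09], [-2.66, 2.66]. Speed limits (rad/s): [2.57, 2.57, 3.14, 3.14, 3.14, 3.14, 3.14].

## Interface

Orientations are given as a unit quaternion [x, y, z, w].
In Python, from plant import * gives the robot as it stands.
- The arm moves only by the tool apply_moves, never from a script. Its argument "series" is a list of rows, each an object of numbers: "x", "y", "z": the shift along the tool's x, y, z in units of 80 cm (1.0 is 80 cm); "wx", "wy", "wz": the turn, a rotation vector about the tool's x, y, z in units of pi rad (1.0 is pi rad); "fingers": the opening, from -1 (shut) to 1 (fully open), so that 0 is half open. In form: [{"x": .., "y": .., "z": .., "wx": .., "wy": .., "wz": .., "fingers": ..}, ...]. A call has 1 to 8 rows; each row shifts and turns the pose as measured when the row begins, along the tool's axes as they then stand; what a row does not reach is not made up. A row lasts 1/8 s, in which the tool goes at most 62.5 mm and 10.7 degrees, less where a joint would pass 70% of its speed; a pose out of reach is approached as far as the arm can. A call with a number of a shift or a turn outside -1 to 1 is refused whole. A call with a gripper value outside its range is refused whole. The fingers move at their own pace and stop on an object; "force" is the grip in N (left out, the last holds). Time passes only in rows, so rows that do not move let the fingers close. It gives the time, the measured TCP pose, the force and the opening at its end, in the units of the state.
- get_state(): the state, without advancing time (a new reading comes with each control period).
- snapshot(name): name is "side" or "top"; returns (picture, depth): 420x560x3 uint8, red, green, blue; 420x560 float32, m along the optical axis (not along the pixel's ray), 0 where there is no reading.
- camera_model(name): a dict with "camera_matrix" (3x3 intrinsics, pixels), "world_from_camera" (4x4, takes a point from camera to world coordinates). Camera axes: x right, y up, looking along -z (the intrinsics and any distortion apply to the point x, -y, -z); pixel columns grow to the right and rows downward; lengths in m; the calibration is good to about 2 mm. A picture is of the moment at which its call begins. camera_model takes no time and is no camera call.
- finish_job(): hands the job in, once; it reports no verdict.
The state is a dict: "clock": time; "q": joint angles; "qd": joint speeds; "joint_torque": joint torques, N m; "tool_pos": TCP position; "eef_rot": TCP orientation; "contact_force": force on the tool from outside, world axes, zero at the start; "moment": the same for the moment, N m; "opening": opening from 0.0 (shut) to 1.0 (fully open).
Only numpy, scipy, OpenCV 4.12 (cv2) and the standard library are available. Lean on these libraries where they do the work, as an engineer would, in place of code of your own. Each camera call takes 0.05 s, during which the arm holds its last target. There are 200 camera calls.

## Working session

There is one attempt and no reset: what is moved stays moved. The work goes in short steps, Python scripts to look and compute and a tool call to move; the robot and the scene stay as the last step left them, time stands still between calls to the robot, and variables do not carry over. Pictures are saved under pics/ and viewed, about 8 in all and at most 12, crops included, and the job is handed in when it is done.

Besides the shell and the picture viewer there is one more tool, called after "Emit:" by a JSON object that holds its "api" and its "payload", one argument or row to a line. apply_moves: Moves the arm, as the interface text tells. Its arguments: {"type":"object","properties":{"series":{"type":"array","items":{"type":"object","properties":{"x":{"type":"number"},"y":{"type":"number"},"z":{"type":"number"},"wx":{"type":"number"},"wy":{"type":"number"},"wz":{"type":"number"},"fingers":{"type":"number"}}}},"force":{"type":"number"}},"required":["series"]}

```bash
mkdir -p pics; python3 - <<'E'
from plant import *
import cv2,numpy as np
s=get_state();print(s)
for n in("side","top"):
    p,d=snapshot(n);cv2.imwrite(f"pics/{n}0.png",p[:,:,::-1]);np.savez(f"{n}0.npz",p=p,d=d)
    c=camera_model(n);print(n,c)
E
```

```text
{'clock': 0.0, 'q': array([ 1.19979463,  0.68994941, -0.1945126 ,  1.56633157,  0.15727498,
        0.9025103 , -0.21507978]), 'qd': array([-0.00087719, -0.00229363,  0.00013083,  0.00122619,  0.00236026,
        0.00041843,  0.00025883]), 'joint_torque': array([-2.11090046e-04, -5.27561009e+01, -1.26720574e+00, -1.53425789e+01,
       -5.26550633e-02,  6.58483710e-03,  2.14143765e-04]), 'tool_pos': array([ 0.24585856, -0.5739272 ,  0.23793489]), 'eef_rot': array([ 8.34839765e-01, -5.50492278e-01, -7.86339256e-04, -4.47981402e-04]), 'contact_force': array([-0.62920903,  0.04903359,  0.8321709 ]), 'moment': array([0.02976787, 0.02847537, 0.00219308]), 'opening': 1.0028255132259947}
side {'camera_matrix': array([[429.1382575 ,   0.        , 278.31009916],
       [  0.        , 429.1382575 , 207.96425851],
       [  0.        ,   0.        ,   1.        ]]), 'world_from_camera': array([[-0.95632856,  0.14791361, -0.25210561,  0.3541148 ],
       [-0.29225085, -0.49866129,  0.81604311,  0.6675153 ],
       [-0.00501142,  0.85408342,  0.52011191,  0.48648795],
       [ 0.        ,  0.        ,  0.        ,  1.        ]])}
top {'camera_matrix': array([[425.12812934,   0.        , 270.52294398],
       [  0.        , 425.12812934, 209.81137614],
       [  0.        ,   0.        ,   1.        ]]), 'world_from_camera': array([[ 0.01712061,  0.99365721, -0.11114057,  0.46192829],
       [-0.9994808 ,  0.01397368, -0.02903234, -0.01075619],
       [-0.02729515,  0.11157992,  0.99338054,  0.81582573],
       [ 0.        ,  0.        ,  0.        ,  1.        ]])}
```

View pics/top0.png

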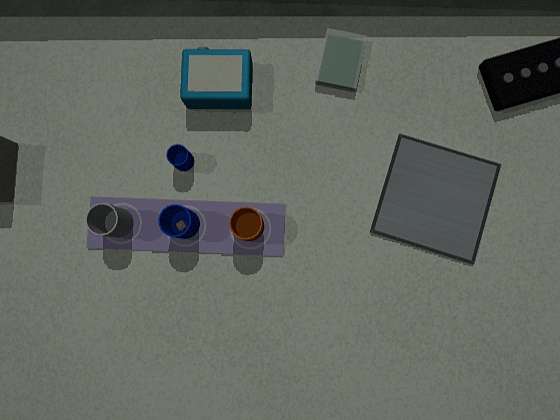

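View pics/side0.png

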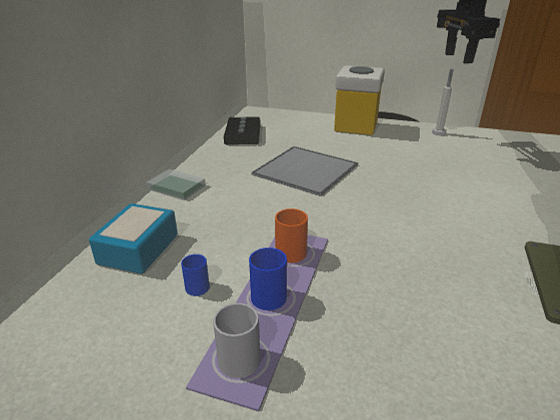

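The top view shows the mat with white at (110,218), blue at (178,220) and orange at (247,223). The plate is centred near (436,198). A small decoy blue beaker stands at (180,156). In the side view the blue beaker is at (268,278), the bin at (358,100) and a thin syringe at (441,110).

```bash
cat > h.py <<'E'
from plant import *
import cv2,numpy as np
from scipy.spatial.transform import Rotation as R
def cloud(n,d):
    c=camera_model(n);K=c["camera_matrix"];T=c["world_from_camera"]
    v,u=np.indices(d.shape)
    P=np.stack([(u-K[0,2])/K[0,0]*d,-(v-K[1,2])/K[1,1]*d,-d],-1)
    return P@T[:3,:3].T+T[:3,3]
def fit(P):  # circle
    A=np.c_[2*P[:,:2],np.ones(len(P))];s=np.linalg.lstsq(A,(P[:,:2]**2).sum(1),rcond=None)[0]
    return s[:2],np.sqrt(s[2]+s[:2]@s[:2])
def row(**k): pass
def delta(p,Rt=None):
    s=get_state();r=R.from_quat(s["eef_rot"]);print("d tool/0.8",np.round(r.inv().apply(np.array(p)-s["tool_pos"])/.8,4))
    if Rt is not None: print("w/pi",np.round((r.inv()*Rt).as_rotvec()/np.pi,4))
E
python3 - <<'E'
from h import *
z=np.load("top0.npz");C=cloud("top",z["d"]);p=z["p"].astype(int)
for n,(u,v) in dict(m0=(91,198),m1=(285,206),m2=(283,255),m3=(89,248),p0=(401,136),p1=(499,164),p2=(473,262),p3=(372,231)).items(): print(n,C[v,u].round(3))
v,u=np.indices(z["d"].shape)
for n,c in dict(white=(110,218),blue=(178,220),orange=(247,223),small=(180,156)).items():
    m=(abs(u-c[0])<27)&(abs(v-c[1])<27)&(C[...,2]>.03)
    Q=C[m];zt=np.percentile(Q[:,2],97);rim=Q[Q[:,2]>zt-.006];(cx,r)=fit(rim);print(n,zt.round(3),cx.round(4),r.round(4),len(rim))
z=np.load("side0.npz");S=cloud("side",z["d"]);p=z["p"].astype(int)
b=(p[...,2]>p[...,0]*2.2)&(p[...,2]>60)&(S[...,2]>.012)&(S[...,2]<.12)
v,u=np.indices(b.shape)
Q=S[b&(abs(u-268)<24)&(abs(v-278)<34)];print("side blue zmax",Q[:,2].max(), len(Q))
q=Q[(Q[:,2]>.02)&(Q[:,2]<.06)];print(fit(q))
Q=S[(abs(u-358)<25)&(abs(v-95)<35)];Q=Q[Q[:,2]>.05];print("bin",Q.min(0),Q.max(0))
Q=S[(abs(u-444)<8)&(abs(v-105)<34)];Q=Q[(Q[:,2]>.02)&(Q[:,1]>-1)];print("syr",np.percentile(Q,[5,50,95],axis=0))
E
```

```text
m0 [0.571 0.362 0.007]
m1 [ 0.561 -0.015 -0.   ]
m2 [ 0.467 -0.012  0.002]
m3 [ 0.474  0.363 -0.001]
p0 [ 0.7   -0.238  0.006]
p1 [ 0.646 -0.421  0.009]
p2 [ 0.46  -0.366  0.008]
p3 [ 0.515 -0.18   0.007]
white 0.085 [0.5002 0.1638] 0.1477 228
blue 0.086 [0.4976 0.1015] 0.0873 208
orange 0.087 [0.5084 0.0401] 0.0359 184
small 0.816 [ 0.1064 -0.0025] 0.3556 14
side blue zmax 0.08503828796322316 1809
(array([0.52213254, 0.17996325]), np.float64(0.02739421675554514))
bin [ 0.3541148  -0.69929773  0.05015191] [0.56435506 0.6675153  0.48648795]
syr [[ 0.24159114 -0.658991    0.02799128]
 [ 0.25142334 -0.65224315  0.09388891]
 [ 0.26070143 -0.64616649  0.16844539]]
```

```bash
python3 - <<'E'
from h import *
z=np.load("top0.npz");C=cloud("top",z["d"])
v,u=np.indices(z["d"].shape)
for n,c in dict(white=(105,218),blue=(178,220),orange=(247,223),small=(180,156)).items():
    m=(abs(u-c[0])<27)&(abs(v-c[1])<27)&(C[...,2]>.03)&(C[...,2]<.1)&(z["d"]>0)
    Q=C[m];zt=np.percentile(Q[:,2],95);rim=Q[abs(Q[:,2]-zt)<.006];print(n,zt.round(3),fit(rim),len(rim))
s=get_state();print(R.from_quat(s["eef_rot"]).as_matrix().round(3))
Rt=R.from_matrix([[1,0,0],[0,-1,0],[0,0,-1]])
for sg in (1,-1):
    delta([.522,.18,.25],Rt if sg>0 else Rt*R.from_euler('z',180,degrees=True))
E
```

```text
white 0.085 (array([0.52438004, 0.3059467 ]), np.float64(0.02721660185923291)) 230
blue 0.085 (array([0.52381707, 0.17744265]), np.float64(0.02721840808140468)) 203
orange 0.086 (array([0.52134886, 0.0539071 ]), np.float64(0.027156226734284875)) 181
small 0.058 (array([0.64736577, 0.18484226]), np.float64(0.019096908804299567)) 101
[[ 0.394 -0.919 -0.001]
 [-0.919 -0.394  0.001]
 [-0.002  0.    -1.   ]]
d tool/0.8 [-0.7304 -0.6885 -0.0139]
w/pi [-3.000e-04  5.000e-04 -3.711e-01]
d tool/0.8 [-0.7304 -0.6885 -0.0139]
w/pi [5.000e-04 3.000e-04 6.289e-01]
```

Emit:
{"api": "apply_moves", "payload": {
  "series": [
    {"x":-0.055,"y":-0.052,"z":-0.015,"fingers":1},
    {"x":-0.055,"y":-0.052,"fingers":1},
    {"x":-0.055,"y":-0.052,"fingers":1},
    {"x":-0.055,"y":-0.052,"fingers":1},
    {"x":-0.055,"y":-0.052,"fingers":1},
    {"x":-0.055,"y":-0.052,"fingers":1},
    {"x":-0.055,"y":-0.052,"fingers":1},
    {"x":-0.055,"y":-0.052,"fingers":1}
  ]
}}

```text
schema error: expected keys x, y, z, wx, wy, wz, fingers
```

Emit:
{"api": "apply_moves", "payload": {
  "series": [
    {"wz":-0.055,"fingers":1},
    {"wz":-0.055,"fingers":1},
    {"wz":-0.055,"fingers":1},
    {"wz":-0.055,"fingers":1},
    {"wz":-0.055,"fingers":1},
    {"wz":-0.055,"fingers":1},
    {"wz":-0.04,"fingers":1},
    {"wz":0,"fingers":1}
  ]
}}

```text
schema error: expected keys x, y, z, wx, wy, wz, fingers
```

```bash
python3 - <<'E'
from h import *
s=get_state();print(s["clock"],s["q"].round(2),s["tool_pos"])
delta([.523,.178,.2],R.from_matrix([[1,0,0],[0,-1,0],[0,0,-1]]))
E
```

```text
0.1 [ 1.2   0.69 -0.19  1.57  0.16  0.9  -0.22] [ 0.24587782 -0.57399772  0.23799405]
d tool/0.8 [-0.7275 -0.6887  0.0486]
w/pi [-3.000e-04  5.000e-04 -3.711e-01]
```

All keys required.

Emit:
{"api": "apply_moves", "payload": {
  "series": [
    {"x":-0.055,"y":-0.052,"z":-0.015,"wx":0,"wy":0,"wz":0,"fingers":1},
    {"x":-0.055,"y":-0.052,"z":0,"wx":0,"wy":0,"wz":0,"fingers":1},
    {"x":-0.055,"y":-0.052,"z":0,"wx":0,"wy":0,"wz":0,"fingers":1},
    {"x":-0.055,"y":-0.052,"z":0,"wx":0,"wy":0,"wz":0,"fingers":1},
    {"x":-0.055,"y":-0.052,"z":0,"wx":0,"wy":0,"wz":0,"fingers":1},
    {"x":-0.055,"y":-0.052,"z":0,"wx":0,"wy":0,"wz":0,"fingers":1},
    {"x":-0.055,"y":-0.052,"z":0,"wx":0,"wy":0,"wz":0,"fingers":1},
    {"x":-0.055,"y":-0.052,"z":0,"wx":0,"wy":0,"wz":0,"fingers":1}
  ]
}}

```text
clock: 1.1
tool_pos: [0.4173, -0.1113, 0.2481]
eef_rot: [0.832, -0.555, -0.0, -0.0]
contact_force: [1.7, -0.7, 0.3]
opening: 1.001
```

Emit:
{"api": "apply_moves", "payload": {
  "series": [
    {"x":0,"y":0,"z":0,"wx":0,"wy":0,"wz":-0.055,"fingers":1},
    {"x":0,"y":0,"z":0,"wx":0,"wy":0,"wz":-0.055,"fingers":1},
    {"x":0,"y":0,"z":0,"wx":0,"wy":0,"wz":-0.055,"fingers":1},
    {"x":0,"y":0,"z":0,"wx":0,"wy":0,"wz":-0.055,"fingers":1},
    {"x":0,"y":0,"z":0,"wx":0,"wy":0,"wz":-0.055,"fingers":1},
    {"x":0,"y":0,"z":0,"wx":0,"wy":0,"wz":-0.055,"fingers":1},
    {"x":0,"y":0,"z":0,"wx":0,"wy":0,"wz":-0.04,"fingers":1}
  ]
}}

```text
clock: 1.98
tool_pos: [0.4187, -0.1021, 0.2472]
eef_rot: [1.0, 0.02, -0.001, -0.002]
contact_force: [0.7, 0.8, 0.0]
opening: 1.0
```

```bash
python3 - <<'E'
from h import *
s=get_state();print(s["clock"],s["q"].round(2),s["tool_pos"],s["contact_force"])
delta([.523,.178,.2],R.from_matrix([[1,0,0],[0,-1,0],[0,0,-1]]))
E
```

```text
1.975 [ 0.5   0.47 -0.53  2.1   0.37  0.67 -0.25] [ 0.41869892 -0.10210382  0.2472218 ] [0.7240187  0.7982234  0.01300965]
d tool/0.8 [ 0.1443 -0.3445  0.0598]
w/pi [-0.001   0.0007  0.0126]
```

Emit:
{"api": "apply_moves", "payload": {
  "series": [
    {"x":0.024,"y":-0.058,"z":0,"wx":0,"wy":0,"wz":0.0126,"fingers":1},
    {"x":0.024,"y":-0.058,"z":0,"wx":0,"wy":0,"wz":0,"fingers":1},
    {"x":0.024,"y":-0.058,"z":0,"wx":0,"wy":0,"wz":0,"fingers":1},
    {"x":0.024,"y":-0.058,"z":0,"wx":0,"wy":0,"wz":0,"fingers":1},
    {"x":0.024,"y":-0.058,"z":0,"wx":0,"wy":0,"wz":0,"fingers":1},
    {"x":0.024,"y":-0.058,"z":0,"wx":0,"wy":0,"wz":0,"fingers":1},
    {"x":0,"y":0,"z":0.03,"wx":0,"wy":0,"wz":0,"fingers":1}
  ]
}}

```text
clock: 2.85
tool_pos: [0.5368, 0.1827, 0.2217]
eef_rot: [1.0, -0.005, -0.002, -0.002]
contact_force: [0.7, -0.8, -1.2]
opening: 1.0
```

```bash
python3 - <<'E'
from h import *
s=get_state();print(s["clock"],s["q"].round(2),s["tool_pos"],s["contact_force"])
delta([.523,.178,.12],R.from_matrix([[1,0,0],[0,-1,0],[0,0,-1]]))
E
```

```text
2.85 [-0.14  0.66 -0.46  1.75  0.38  0.82 -0.78] [0.53683106 0.18273638 0.22171196] [ 0.72935832 -0.78916845 -1.19206492]
d tool/0.8 [-0.0168  0.0066  0.1272]
w/pi [-0.0014  0.001  -0.003 ]
```

Emit:
{"api": "apply_moves", "payload": {
  "series": [
    {"x":-0.0168,"y":0.0066,"z":0.04,"wx":-0.001,"wy":0.001,"wz":-0.003,"fingers":1},
    {"x":0,"y":0,"z":0.05,"wx":0,"wy":0,"wz":0,"fingers":1},
    {"x":0,"y":0,"z":0.034,"wx":0,"wy":0,"wz":0,"fingers":1},
    {"x":0,"y":0,"z":0,"wx":0,"wy":0,"wz":0,"fingers":1}
  ]
}}

```text
clock: 3.35
tool_pos: [0.5214, 0.178, 0.1174]
eef_rot: [1.0, 0.001, -0.002, 0.0]
contact_force: [-0.1, -0.2, -0.6]
opening: 0.999
```

```bash
python3 - <<'E'
from h import *
s=get_state();print(s["clock"],s["q"].round(2),s["tool_pos"],s["contact_force"])
delta([.523,.178,.037],R.from_matrix([[1,0,0],[0,-1,0],[0,0,-1]]))
a=snapshot("side")[0];b=snapshot("top")[0]
cv2.imwrite("pics/pre.png",np.hstack([cv2.resize(a[150:400,120:370,::-1],(400,400)),cv2.resize(b[100:300,60:260,::-1],(400,400))]))
E
```

```text
3.35 [-0.2   0.79 -0.36  1.88  0.49  0.56 -0.88] [0.52141064 0.17803284 0.11743158] [-0.09734642 -0.15359256 -0.55021124]
d tool/0.8 [0.0024 0.     0.1005]
w/pi [0.0001 0.0013 0.0007]
```

View pics/pre.png

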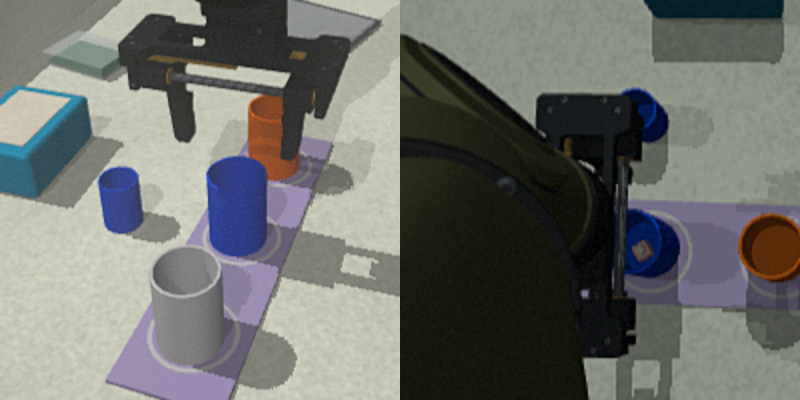

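The left panel (side) shows the fingertips at (183,135) and (290,155), straddling the blue beaker. The right panel (top) shows the tooth inside it. Descending now.

Emit:
{"api": "apply_moves", "payload": {
  "series": [
    {"x":0.002,"y":0,"z":0.035,"wx":0,"wy":0.001,"wz":0,"fingers":1},
    {"x":0,"y":0,"z":0.035,"wx":0,"wy":0,"wz":0,"fingers":1},
    {"x":0,"y":0,"z":0.03,"wx":0,"wy":0,"wz":0,"fingers":1},
    {"x":0,"y":0,"z":0,"wx":0,"wy":0,"wz":0,"fingers":1}
  ]
}}

```text
clock: 3.95
tool_pos: [0.5307, 0.1813, 0.0441]
eef_rot: [1.0, -0.0, 0.008, -0.004]
contact_force: [-0.2, -0.3, 0.2]
opening: 1.005
```

Emit:
{"api": "apply_moves", "payload": {
  "series": [
    {"x":0,"y":0,"z":0,"wx":0,"wy":0,"wz":0,"fingers":0.1},
    {"x":0,"y":0,"z":0,"wx":0,"wy":0,"wz":0,"fingers":0.1},
    {"x":0,"y":0,"z":0,"wx":0,"wy":0,"wz":0,"fingers":0.1},
    {"x":0,"y":0,"z":0,"wx":0,"wy":0,"wz":0,"fingers":0.1},
    {"x":0,"y":0,"z":0,"wx":0,"wy":0,"wz":0,"fingers":0.1},
    {"x":0,"y":0,"z":0,"wx":0,"wy":0,"wz":0,"fingers":0.1}
  ],
  "force": 20
}}

```text
clock: 4.7
tool_pos: [0.5331, 0.1821, 0.0483]
eef_rot: [1.0, -0.001, 0.011, -0.005]
contact_force: [0.3, 0.1, -0.9]
opening: 0.64
```

```bash
python3 - <<'E'
from h import *
s=get_state();print(s["clock"],s["q"].round(2),s["tool_pos"],s["eef_rot"],s["contact_force"],s["opening"]*88)
a=snapshot("side")[0]
cv2.imwrite("pics/grip.png",cv2.resize(a[200:370,170:370,::-1],(600,510)))
E
```

```text
4.7 [-0.25  0.9  -0.26  1.9   0.57  0.39 -0.95] [0.53310604 0.18213896 0.04833149] [ 9.99929066e-01 -5.25667499e-04  1.06965358e-02 -5.21246790e-03] [ 0.34902167  0.14308264 -0.93650131] 56.27666478515756
```

View pics/grip.png

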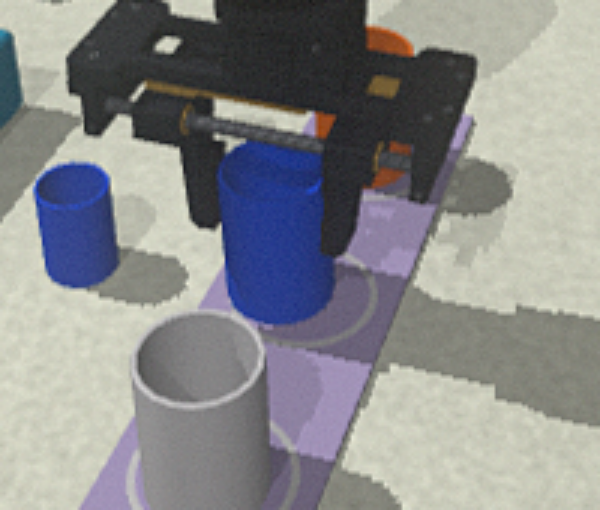

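The picture shows the beaker held between both fingers, with its base at (280,310) nudged about 1 cm off the ring centre at (300,290). Lifting now.

Emit:
{"api": "apply_moves", "payload": {
  "series": [
    {"x":0,"y":0,"z":-0.02,"wx":0,"wy":0,"wz":0,"fingers":0.1},
    {"x":0,"y":0,"z":-0.05,"wx":0,"wy":0,"wz":0,"fingers":0.1},
    {"x":0,"y":0,"z":-0.06,"wx":0,"wy":0,"wz":0,"fingers":0.1},
    {"x":0,"y":0,"z":-0.06,"wx":0,"wy":0,"wz":0,"fingers":0.1},
    {"x":0,"y":0,"z":-0.05,"wx":0,"wy":0,"wz":0,"fingers":0.1},
    {"x":0,"y":0,"z":-0.03,"wx":0,"wy":0,"wz":0,"fingers":0.1}
  ],
  "force": 25
}}

```text
clock: 5.5
tool_pos: [0.5266, 0.1792, 0.274]
eef_rot: [1.0, 0.0, 0.01, -0.004]
contact_force: [0.5, 0.5, -2.0]
opening: 0.649
```

```bash
python3 - <<'E'
from h import *
s=get_state();print(s["clock"],s["q"].round(2),s["tool_pos"],s["eef_rot"],s["contact_force"],s["opening"]*88)
delta([.58,-.301,.28],R.from_matrix([[1,0,0],[0,-1,0],[0,0,-1]]))
a=snapshot("side")[0]
cv2.imwrite("pics/lift.png",cv2.resize(a[80:370,120:370,::-1],(500,580)))
E
```

```text
5.5 [-0.1   0.58 -0.5   1.74  0.35  0.89 -0.76] [0.52658317 0.17917785 0.2740069 ] [ 9.99944381e-01  2.97204062e-04  9.60892738e-03 -4.33767459e-03] [ 0.46581819  0.52537326 -1.96317551] 57.09391463301245
d tool/0.8 [ 0.0666  0.6002 -0.0114]
w/pi [-0.0028 -0.0061  0.0002]
```

View pics/lift.png

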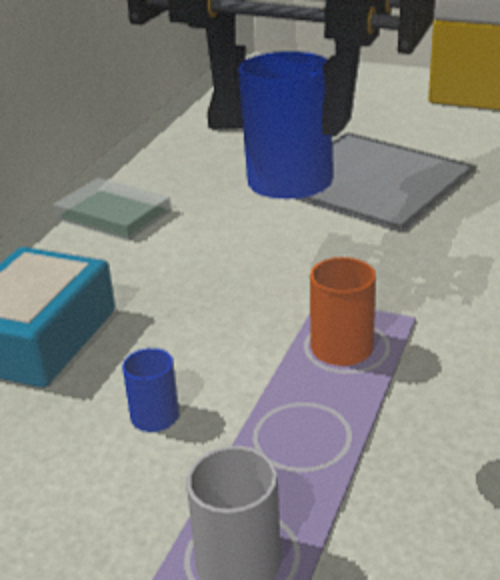

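The beaker is lifted cleanly. The empty ring is visible at crop (302,436), which is full-image (271,298). White and orange are untouched.

Emit:
{"api": "apply_moves", "payload": {
  "series": [
    {"x":0.005,"y":0.04,"z":0,"wx":-0.0028,"wy":-0.006,"wz":0,"fingers":0.1},
    {"x":0.01,"y":0.065,"z":-0.005,"wx":0,"wy":0,"wz":0,"fingers":0.1},
    {"x":0.01,"y":0.075,"z":0,"wx":0,"wy":0,"wz":0,"fingers":0.1},
    {"x":0.01,"y":0.075,"z":0,"wx":0,"wy":0,"wz":0,"fingers":0.1},
    {"x":0.01,"y":0.075,"z":0,"wx":0,"wy":0,"wz":0,"fingers":0.1},
    {"x":0.008,"y":0.075,"z":0,"wx":0,"wy":0,"wz":0,"fingers":0.1},
    {"x":0.005,"y":0.075,"z":0,"wx":0,"wy":0,"wz":0,"fingers":0.1},
    {"x":0.005,"y":0.06,"z":0,"wx":0,"wy":0,"wz":0,"fingers":0.1}
  ]
}}

```text
clock: 6.55
tool_pos: [0.58, -0.2582, 0.2826]
eef_rot: [1.0, 0.007, 0.004, -0.003]
contact_force: [1.2, -0.2, -1.9]
opening: 0.648
```

```bash
python3 - <<'E'
from h import *
s=get_state();print(s["clock"],s["q"].round(2),s["tool_pos"],s["eef_rot"],s["contact_force"],s["opening"]*88)
delta([.58,-.301,.25],R.from_matrix([[1,0,0],[0,-1,0],[0,0,-1]]))
# ring centre
z=camera_model("side");K=z["camera_matrix"];T=z["world_from_camera"]
r=T[:3,:3]@np.array([(271-K[0,2])/K[0,0],-(298-K[1,2])/K[1,1],-1]);print("ring",T[:3,3]+r*(.004-T[2,3])/r[2])
E
```

```text
6.55 [ 0.63  0.69 -0.52  1.47  0.36  1.07  0.05] [ 0.58001067 -0.25816592  0.28256408] [ 0.99996206  0.00722999  0.00385064 -0.00296386] [ 1.15878631 -0.22076156 -1.85725811] 57.004091568125546
d tool/0.8 [-0.0011  0.0538  0.0404]
w/pi [-0.0019 -0.0025  0.0046]
ring [0.51790449 0.18004221 0.004     ]
```

Emit:
{"api": "apply_moves", "payload": {
  "series": [
    {"x":0,"y":0.054,"z":0.02,"wx":0,"wy":0,"wz":0,"fingers":0.1},
    {"x":0,"y":0,"z":0.02,"wx":0,"wy":0,"wz":0,"fingers":0.1},
    {"x":0,"y":0,"z":0,"wx":0,"wy":0.03,"wz":0,"fingers":0.1},
    {"x":0,"y":0,"z":0,"wx":0,"wy":0.04,"wz":0,"fingers":0.1},
    {"x":0,"y":0,"z":0,"wx":0,"wy":0.04,"wz":0,"fingers":0.1},
    {"x":0,"y":0,"z":0,"wx":0,"wy":0.04,"wz":0,"fingers":0.1}
  ]
}}

```text
clock: 7.3
tool_pos: [0.5797, -0.3022, 0.2485]
eef_rot: [0.97, 0.005, 0.243, -0.005]
contact_force: [0.7, -0.8, -1.3]
opening: 0.642
```

```bash
python3 - <<'E'
from h import *
s=get_state();print(s["clock"],s["q"].round(2),s["tool_pos"],s["contact_force"],s["opening"]*88)
print(np.degrees(np.arccos(-R.from_quat(s["eef_rot"]).as_matrix()[2,2])))
delta([.58,-.301,.25],R.from_matrix([[1,0,0],[0,-1,0],[0,0,-1]])*R.from_euler('y',40,degrees=True))
E
```

```text
7.3 [ 0.9   0.65 -0.59  1.89  0.43  0.27  0.1 ] [ 0.5797101  -0.30216733  0.24851051] [ 0.67469339 -0.79621955 -1.27701747] 56.46061815208899
28.1657177044115
d tool/0.8 [ 0.0012 -0.0015 -0.0015]
w/pi [-0.0043  0.0658  0.0019]
```

Emit:
{"api": "apply_moves", "payload": {
  "series": [
    {"x":0.02,"y":-0.0015,"z":-0.0105,"wx":-0.004,"wy":0,"wz":0,"fingers":0.1},
    {"x":0.02,"y":0,"z":-0.0105,"wx":0,"wy":0.02,"wz":0,"fingers":0.1},
    {"x":0,"y":0,"z":0,"wx":0,"wy":0.025,"wz":0,"fingers":0.1},
    {"x":0,"y":0,"z":0,"wx":0,"wy":0.02,"wz":0,"fingers":0.1},
    {"x":0,"y":0,"z":0,"wx":0,"wy":0,"wz":0,"fingers":0.1}
  ]
}}

```text
clock: 7.92
tool_pos: [0.6057, -0.2987, 0.2858]
eef_rot: [0.944, 0.006, 0.331, 0.002]
contact_force: [-0.5, 0.5, -0.3]
opening: 0.645
```

```bash
python3 - <<'E'
from h import *
s=get_state();print(s["clock"],s["q"].round(2),s["tool_pos"],s["contact_force"],s["opening"]*88)
print(np.degrees(np.arccos(-R.from_quat(s["eef_rot"]).as_matrix()[2,2])))
delta([.6,-.301,.28],R.from_matrix([[1,0,0],[0,-1,0],[0,0,-1]])*R.from_euler('y',40,degrees=True))
a=snapshot("side")[0];b=snapshot("top")[0]
cv2.imwrite("pics/tilt.png",np.hstack([cv2.resize(a[20:220,210:410,::-1],(400,400)),cv2.resize(b[80:320,320:560,::-1],(400,400))]))
E
```

```text
7.925 [ 0.95  0.63 -0.64  1.95  0.7   0.07 -0.16] [ 0.60567337 -0.29872211  0.28584249] [-0.54178415  0.4614454  -0.34997021] 56.74019544919785
38.675738080970795
d tool/0.8 [-0.0101  0.0027  0.0013]
w/pi [0.0001 0.0074 0.0041]
```

View pics/tilt.png

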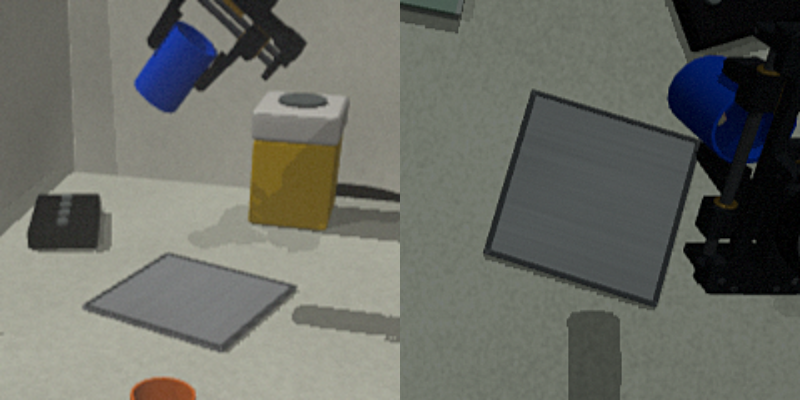

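The left panel shows the beaker tipped at (175,70). The right panel shows the mouth at (740,110) turned toward the robot, with the pale tooth visible inside. It looks offset from the plate only through parallax, since the pose (0.606,-0.299) lies over it. Now I'll hold it.

Emit:
{"api": "apply_moves", "payload": {
  "series": [
    {"x":-0.004,"y":0.002,"z":0,"wx":0,"wy":0.005,"wz":0.002,"fingers":0.1},
    {"x":0,"y":0,"z":0,"wx":0,"wy":0.002,"wz":0,"fingers":0.1},
    {"x":0,"y":0,"z":0,"wx":0,"wy":0,"wz":0,"fingers":0.1},
    {"x":0,"y":0,"z":0,"wx":0,"wy":0,"wz":0,"fingers":0.1},
    {"x":0,"y":0,"z":0,"wx":0,"wy":0,"wz":0,"fingers":0.1},
    {"x":0,"y":0,"z":0,"wx":0,"wy":0,"wz":0,"fingers":0.1},
    {"x":0,"y":0,"z":0,"wx":0,"wy":0,"wz":0,"fingers":0.1},
    {"x":0,"y":0,"z":0,"wx":0,"wy":0,"wz":0,"fingers":0.1}
  ]
}}

```text
clock: 9.02
tool_pos: [0.6092, -0.2998, 0.2887]
eef_rot: [0.939, 0.003, 0.343, 0.003]
contact_force: [-0.6, 1.0, -1.5]
opening: 0.64
```

```bash
python3 - <<'E'
from h import *
s=get_state();print(s["clock"],s["q"].round(2),s["tool_pos"],s["opening"]*88)
print(np.degrees(np.arccos(-R.from_quat(s["eef_rot"]).as_matrix()[2,2])))
delta([.6,-.301,.28],R.from_matrix([[1,0,0],[0,-1,0],[0,0,-1]])*R.from_euler('y',40,degrees=True))
# beaker axis from depth: fit normals' null direction
p,d=snapshot("side");C=cloud("side",d);p=p.astype(int)
b=(p[...,2]>p[...,0]*2)&(p[...,2]>p[...,1]*1.8)&(p[...,2]>50)&(C[...,2]>.15)&(d>0)
Q=C[b];print(len(Q),Q.mean(0))
from scipy.optimize import least_squares
def f(v):
    a=R.from_rotvec([v[0],v[1],0]).apply([0,0,1]);w=Q-[v[2],v[3],.28];return np.linalg.norm(np.cross(w,a),axis=1)-.029
o=least_squares(f,[0,-.6,.6,-.3],loss="soft_l1",f_scale=.003);a=R.from_rotvec([*o.x[:2],0]).apply([0,0,1]);print(a,np.degrees(np.arccos(a[2])),o.x,np.median(abs(f(o.x))))
E
```

```text
9.025 [ 0.96  0.63 -0.66  1.96  1.09  0.05 -0.54] [ 0.60915445 -0.2998187   0.28865133] 56.32776606083329
40.07811535452252
d tool/0.8 [-0.0157  0.0014  0.0009]
w/pi [ 0.0009 -0.0004  0.0023]
1011 [ 0.60713872 -0.28664569  0.28915542]
[-0.60349489  0.02601312  0.79694243] 37.16089046815643 [-0.02793053 -0.64797821  0.61482348 -0.30506587] 0.0010912418637126567
```

Emit:
{"api": "apply_moves", "payload": {
  "series": [
    {"x":-0.003,"y":0,"z":0,"wx":0,"wy":0,"wz":0,"fingers":0.1},
    {"x":-0.002,"y":0,"z":0,"wx":0,"wy":0,"wz":0,"fingers":0.1},
    {"x":-0.001,"y":0,"z":0,"wx":0,"wy":0,"wz":0,"fingers":0.1},
    {"x":-0.001,"y":0,"z":0,"wx":0,"wy":0,"wz":0,"fingers":0.1},
    {"x":-0.001,"y":0,"z":0,"wx":0,"wy":0,"wz":0,"fingers":0.1}
  ]
}}

```text
clock: 9.7
tool_pos: [0.604, -0.3, 0.2844]
eef_rot: [0.939, 0.003, 0.343, 0.002]
contact_force: [-0.3, -0.3, -0.8]
opening: 0.642
```

Emit:
{"api": "apply_moves", "payload": {
  "series": [
    {"x":0,"y":0,"z":0,"wx":0,"wy":-0.02,"wz":0,"fingers":0.1},
    {"x":0,"y":0,"z":0,"wx":0,"wy":-0.03,"wz":0,"fingers":0.1},
    {"x":0,"y":0,"z":0,"wx":0,"wy":-0.03,"wz":0,"fingers":0.1},
    {"x":0,"y":0,"z":0,"wx":0,"wy":-0.04,"wz":0,"fingers":0.1},
    {"x":0,"y":0,"z":0,"wx":0,"wy":-0.04,"wz":0,"fingers":0.1},
    {"x":0,"y":0,"z":0,"wx":0,"wy":-0.03,"wz":0,"fingers":0.1},
    {"x":0,"y":0,"z":0,"wx":0,"wy":-0.02,"wz":0,"fingers":0.1}
  ]
}}

```text
clock: 10.58
tool_pos: [0.601, -0.3042, 0.2748]
eef_rot: [1.0, -0.002, 0.014, 0.004]
contact_force: [-0.6, -0.3, -1.4]
opening: 0.642
```

```bash
python3 - <<'E'
from h import *
s=get_state();print(s["clock"],s["q"].round(2),s["tool_pos"],s["contact_force"],s["opening"]*88)
delta([.52,.18,.27],R.from_matrix([[1,0,0],[0,-1,0],[0,0,-1]]))
E
```

```text
10.575 [ 0.86  0.87 -1.01  1.37  0.75  1.27 -0.18] [ 0.60104095 -0.30419359  0.27475598] [-0.59435666 -0.29644598 -1.38434211] 56.464061164923656
d tool/0.8 [-0.1036 -0.6049 -0.0013]
w/pi [ 0.0023 -0.0092 -0.0012]
```

Emit:
{"api": "apply_moves", "payload": {
  "series": [
    {"x":-0.008,"y":-0.05,"z":0,"wx":0.002,"wy":-0.009,"wz":0,"fingers":0.1},
    {"x":-0.011,"y":-0.065,"z":0,"wx":0,"wy":0,"wz":0,"fingers":0.1},
    {"x":-0.012,"y":-0.07,"z":0,"wx":0,"wy":0,"wz":0,"fingers":0.1},
    {"x":-0.012,"y":-0.07,"z":0,"wx":0,"wy":0,"wz":0,"fingers":0.1},
    {"x":-0.012,"y":-0.07,"z":0,"wx":0,"wy":0,"wz":0,"fingers":0.1},
    {"x":-0.012,"y":-0.07,"z":0,"wx":0,"wy":0,"wz":0,"fingers":0.1},
    {"x":-0.012,"y":-0.07,"z":0,"wx":0,"wy":0,"wz":0,"fingers":0.1},
    {"x":-0.012,"y":-0.06,"z":0,"wx":0,"wy":0,"wz":0,"fingers":0.1}
  ]
}}

```text
clock: 11.58
tool_pos: [0.5351, 0.1244, 0.2731]
eef_rot: [1.0, -0.009, 0.003, -0.002]
contact_force: [-0.3, 0.1, -1.0]
opening: 0.641
```

```bash
python3 - <<'E'
from h import *
s=get_state();print(s["clock"],s["q"].round(2),s["tool_pos"],s["contact_force"],s["opening"]*88)
delta([.52,.18,.15],R.from_matrix([[1,0,0],[0,-1,0],[0,0,-1]]))
E
```

```text
11.575 [ 0.25  0.7  -1.    1.74  0.67  1.07 -0.99] [0.53505226 0.12440706 0.27307011] [-0.28965826  0.08788952 -0.98749359] 56.42760562243506
d tool/0.8 [-0.021  -0.0684  0.154 ]
w/pi [-0.0015 -0.0019 -0.0057]
```

Emit:
{"api": "apply_moves", "payload": {
  "series": [
    {"x":-0.01,"y":-0.035,"z":0,"wx":-0.0015,"wy":-0.002,"wz":-0.0057,"fingers":0.1},
    {"x":-0.01,"y":-0.034,"z":0,"wx":0,"wy":0,"wz":0,"fingers":0.1},
    {"x":0,"y":0,"z":0.05,"wx":0,"wy":0,"wz":0,"fingers":0.1},
    {"x":0,"y":0,"z":0.05,"wx":0,"wy":0,"wz":0,"fingers":0.1},
    {"x":0,"y":0,"z":0.05,"wx":0,"wy":0,"wz":0,"fingers":0.1},
    {"x":0,"y":0,"z":0.0,"wx":0,"wy":0,"wz":0,"fingers":0.1}
  ]
}}

```text
clock: 12.32
tool_pos: [0.5196, 0.1908, 0.1526]
eef_rot: [1.0, 0.005, 0.003, -0.005]
contact_force: [0.5, -1.1, -0.2]
opening: 0.643
```

```bash
cat >> h.py <<'E'
def bluefit():
    p,d=snapshot("side");C=cloud("side",d);p=p.astype(int);v,u=np.indices(d.shape)
    b=(p[...,2]>p[...,0]*2)&(p[...,2]>p[...,1]*1.8)&(p[...,2]>50)&(d>0)&(abs(C[...,0]-.52)<.07)&(C[...,2]>.01)
    Q=C[b];z0,z1=np.percentile(Q[:,2],[1,99]);q=Q[(Q[:,2]<z1-.02)]
    print("blue z",z0,z1,len(q))
    from scipy.optimize import least_squares
    def f(v):
        a=R.from_rotvec([v[0],v[1],0]).apply([0,0,1]);w=q-[v[2],v[3],z0];return np.linalg.norm(np.cross(w,a),axis=1)-.029
    o=least_squares(f,[0,0,.52,.18],loss="soft_l1",f_scale=.002);print("base xy",o.x[2:],"tilt deg",np.degrees(o.x[:2]),np.median(abs(f(o.x))))
    return p
E
python3 - <<'E'
from h import *
s=get_state();print(s["clock"],s["q"].round(2),s["tool_pos"],s["contact_force"],s["opening"]*88)
delta([.52,.18,.052],R.from_matrix([[1,0,0],[0,-1,0],[0,0,-1]]))
a=bluefit().astype(np.uint8)
cv2.imwrite("pics/hover.png",cv2.resize(a[170:370,170:370,::-1],(600,600)))
E
```

```text
12.325 [ 0.06  0.85 -0.87  1.85  0.86  0.85 -1.24] [0.51959004 0.19079602 0.15259419] [ 0.53132831 -1.09611627 -0.24268726] 56.594233761032214
d tool/0.8 [-0.0003  0.0147  0.1256]
w/pi [-0.003  -0.0017  0.0029]
blue z 0.11106141326288127 0.1894760481060534 1459
base xy [0.51784916 0.18553082] tilt deg [-0.73358977  1.87381758] 0.0005935609932395322
```

View pics/hover.png

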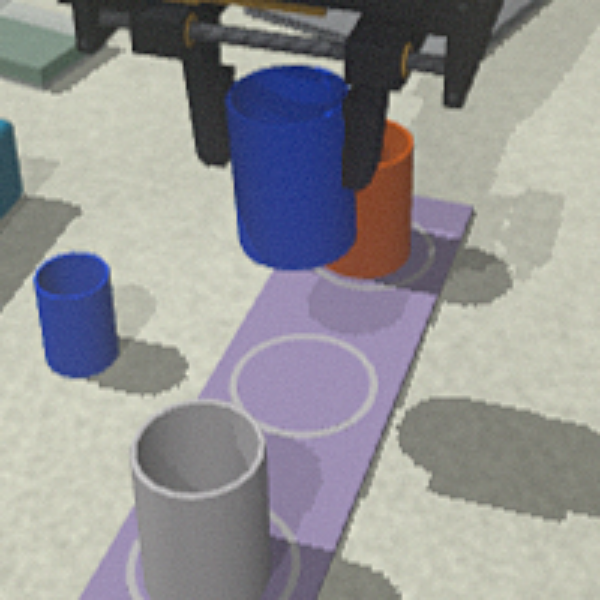

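The beaker hovers at (290,170) above the white-outlined ring at (304,386), and the ring is clear. The base is at (0.518,0.1855) against a ring centre of (0.517,0.181).

Emit:
{"api": "apply_moves", "payload": {
  "series": [
    {"x":0,"y":0.006,"z":0.03,"wx":0,"wy":0.006,"wz":0.003,"fingers":0.1},
    {"x":-0.001,"y":0,"z":0.035,"wx":0,"wy":0,"wz":0,"fingers":0.1},
    {"x":-0.002,"y":0,"z":0.035,"wx":0,"wy":0,"wz":0,"fingers":0.1},
    {"x":-0.001,"y":0,"z":0.02,"wx":0,"wy":0,"wz":0,"fingers":0.1}
  ]
}}

```text
clock: 12.88
tool_pos: [0.5277, 0.1934, 0.0656]
eef_rot: [1.0, -0.002, 0.022, -0.011]
contact_force: [-0.2, -0.2, -1.1]
opening: 0.644
```

```bash
python3 - <<'E'
from h import *
s=get_state();print(s["clock"],s["q"].round(2),s["tool_pos"],s["contact_force"],s["opening"]*88)
delta([.519,.186,.047],R.from_matrix([[1,0,0],[0,-1,0],[0,0,-1]]))
a=bluefit()
E
```

```text
12.875 [-0.02  0.96 -0.73  1.91  1.08  0.67 -1.44] [0.52768686 0.1934283  0.06560439] [-0.21650346 -0.24612257 -1.06200892] 56.68177288123719
d tool/0.8 [-0.0118  0.0099  0.0225]
w/pi [-0.0072 -0.0142 -0.0014]
blue z 0.0241056112627199 0.10240213269894236 1284
base xy [0.52760981 0.18865418] tilt deg [-0.64680116 -0.73056671] 0.0008108994040900395
```

Emit:
{"api": "apply_moves", "payload": {
  "series": [
    {"x":-0.012,"y":0.009,"z":0.006,"wx":0,"wy":-0.004,"wz":0,"fingers":0.1},
    {"x":-0.003,"y":0.003,"z":0.006,"wx":0,"wy":-0.001,"wz":0,"fingers":0.1}
  ]
}}

```text
clock: 13.18
tool_pos: [0.5162, 0.1843, 0.0556]
eef_rot: [1.0, -0.002, 0.015, -0.012]
contact_force: [-0.4, -0.5, -1.0]
opening: 0.641
```

```bash
python3 - <<'E'
from h import *
s=get_state();print(s["clock"],s["tool_pos"],s["contact_force"],s["opening"]*88)
a=bluefit()
E
```

```text
13.175 [0.51624597 0.18429897 0.05558206] [-0.40436377 -0.54870017 -1.04255184] 56.395605171600316
blue z 0.013847491262171288 0.0924670290082373 1263
base xy [0.51553087 0.17960562] tilt deg [-0.48876365  0.11994068] 0.0008039272203236823
```

Emit:
{"api": "apply_moves", "payload": {
  "series": [
    {"x":-0.0005,"y":0.001,"z":0.007,"wx":0,"wy":-0.001,"wz":0,"fingers":0.1},
    {"x":-0.001,"y":0.0005,"z":0.006,"wx":0,"wy":-0.001,"wz":0,"fingers":0.1}
  ]
}}

```text
clock: 13.48
tool_pos: [0.5152, 0.1848, 0.0461]
eef_rot: [1.0, -0.002, 0.012, -0.013]
contact_force: [-7.0, -3.0, 24.7]
opening: 0.64
```

```bash
python3 - <<'E'
from h import *
s=get_state();print(s["clock"],s["tool_pos"],s["contact_force"],s["opening"]*88)
a=bluefit()
E
```

```text
13.475 [0.51518773 0.18483677 0.04612173] [-6.97027065 -3.00681173 24.66650601] 56.302276561751555
blue z 0.011127749941042028 0.08360220016320864 1134
base xy [0.51550628 0.17892908] tilt deg [-1.97860995 -1.0685196 ] 0.0008952425575623132
```

Contact at 25 N, so the base is on the mat. Easing up slightly and opening.

Emit:
{"api": "apply_moves", "payload": {
  "series": [
    {"x":0,"y":0,"z":-0.001,"wx":0,"wy":0,"wz":0,"fingers":0.1},
    {"x":0,"y":0,"z":0,"wx":0,"wy":0,"wz":0,"fingers":1},
    {"x":-0.002,"y":0,"z":0,"wx":0,"wy":0,"wz":0,"fingers":1},
    {"x":-0.002,"y":0,"z":0,"wx":0,"wy":0,"wz":0,"fingers":1},
    {"x":-0.002,"y":0,"z":0,"wx":0,"wy":0,"wz":0,"fingers":1},
    {"x":-0.001,"y":0,"z":0,"wx":0,"wy":0,"wz":0,"fingers":1}
  ]
}}

```text
clock: 14.28
tool_pos: [0.5098, 0.1852, 0.0468]
eef_rot: [1.0, -0.002, 0.013, -0.013]
contact_force: [0.7, -0.1, -0.4]
opening: 0.999
```

```bash
python3 - <<'E'
from h import *
s=get_state();print(s["clock"],s["tool_pos"],s["contact_force"],s["opening"]*88)
a=bluefit()
E
```

```text
14.275 [0.50980563 0.18521519 0.04681433] [ 0.72135147 -0.08601755 -0.41974258] 87.95334046141679
blue z 0.010930947109607021 0.08376134353434676 1176
base xy [0.5155837  0.17955359] tilt deg [-2.07267451 -0.59210043] 0.0008328321844556959
```

Emit:
{"api": "apply_moves", "payload": {
  "series": [
    {"x":0.006,"y":0,"z":-0.005,"wx":0,"wy":0,"wz":0,"fingers":1},
    {"x":0,"y":0,"z":-0.03,"wx":0,"wy":0,"wz":0,"fingers":1},
    {"x":0,"y":0,"z":-0.04,"wx":0,"wy":0,"wz":0,"fingers":1},
    {"x":0,"y":0,"z":-0.05,"wx":0,"wy":0,"wz":0,"fingers":1},
    {"x":0,"y":0,"z":-0.06,"wx":0,"wy":0,"wz":0,"fingers":1}
  ]
}}

```text
clock: 14.95
tool_pos: [0.5106, 0.1799, 0.1967]
eef_rot: [1.0, -0.002, 0.009, -0.012]
contact_force: [1.2, 0.2, -0.9]
opening: 0.998
```

Emit:
{"api": "apply_moves", "payload": {
  "series": [
    {"x":0,"y":0.06,"z":0,"wx":0,"wy":0,"wz":0,"fingers":1},
    {"x":0,"y":0.07,"z":0,"wx":0,"wy":0,"wz":0,"fingers":1},
    {"x":0,"y":0.07,"z":0,"wx":0,"wy":0,"wz":0,"fingers":1},
    {"x":0,"y":0.07,"z":0,"wx":0,"wy":0,"wz":0,"fingers":1},
    {"x":0,"y":0.07,"z":0,"wx":0,"wy":0,"wz":0,"fingers":1},
    {"x":0,"y":0,"z":0,"wx":0,"wy":0,"wz":0,"fingers":1}
  ]
}}

```text
clock: 15.7
tool_pos: [0.5147, -0.0984, 0.1949]
eef_rot: [1.0, -0.002, 0.015, -0.015]
contact_force: [0.2, 1.0, 0.2]
opening: 1.001
```

```bash
python3 - <<'E'
from h import *
s=get_state();print(s["clock"],s["tool_pos"],s["contact_force"],s["q"].round(2))
a=bluefit().astype(np.uint8);b=snapshot("top")[0]
cv2.imwrite("pics/end.png",np.hstack([cv2.resize(a[190:390,170:370,::-1],(400,400)),cv2.resize(b[130:280,80:230,::-1],(400,400))]))
E
```

```text
15.7 [ 0.51466553 -0.09842971  0.19494173] [0.19180497 1.00928676 0.16907476] [ 0.68  0.78 -0.97  1.92  0.82  0.87 -0.71]
blue z 0.011460999416886745 0.0837926375983344 1165
base xy [0.51559102 0.17954837] tilt deg [-2.1499896  -0.65778544] 0.0008649057809429692
```

View pics/end.png

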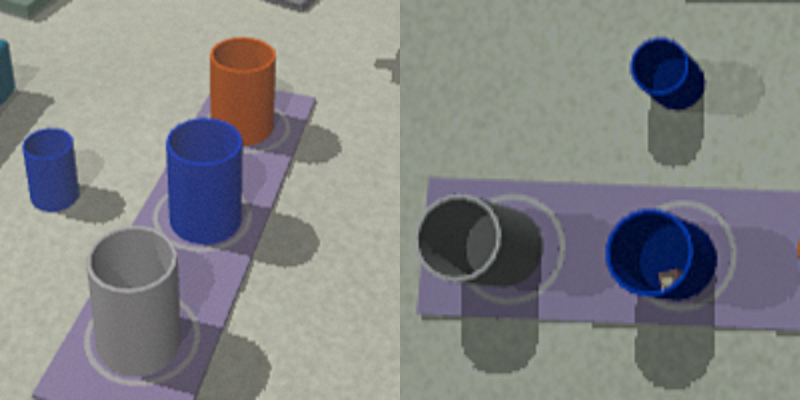

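The left panel shows the blue base centred at about (205,218) in its ring, with the ring visible all round and white and orange in place. The right panel shows the tooth inside at (670,278). Everything is done.

```bash
python3 -c "
from plant import *
print(finish_job())"
```

```text
the job is handed in; nothing more can be done
None
```

I lifted the blue beaker off the mat and tipped it over the steel plate. I then stood it back upright in its own ring, let go, drew the arm away and handed the job in at about 15.8 s of the 54 s.

- **Tip:** the tool pose read 38.7 to 40.1 degrees, held for about 1.8 s. A fit to the depth image gave 37 degrees, so the two disagree by about 3 degrees. The beaker probably turned slightly in the grip.
- **Placing:** the beaker's base measured (0.5156, 0.1795) against a ring centre of about (0.5175, 0.1805), roughly 2 mm off and inside the ring. The last depth fit showed a tilt of about 2 degrees. I take that as fit noise, because the picture shows the beaker standing flat and the reading did not change between two looks.
- **Other objects:** the last top and side pictures show the tooth inside the beaker and the white and orange beakers on their rings.
- **Forces:** the highest wrist force I read was about 26 N, at touch-down. The force was near zero after release.
- **Went less well:** the arm drifted about 1 cm as the gripper came down and closed, so the beaker was nudged on the mat before the lift. I corrected for this when placing it.
- **Joint range:** joint 6 came within about 0.01 rad of its lower limit during the tip, but no reading passed it.

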